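# Lock the spectacle-blank clamp with its flat key

### The job

Take the orange-handled key out of its stand and find by feel the angle at which its flat blade drops into the slot of the clamp's steel spindle: lean on it only lightly, for the spindle must not be forced, and let it go fully home before you turn it. Then turn the key clockwise (seen from above) until its handle bar lies in line with the clamp's white line, so that the red hold-down finger reaches over the blank. Let go and leave the key standing fully home in the spindle, with everything else on the desk left where it is.

Things in the scene. Friction and masses are not known exactly. Their poses are not given: they have to be found in the camera images.
- key: T-shaped key, 0.10 to 0.18 kg, upright in one hole of the stand. Origin: centre of the blade's lower end, z up the shaft. Flat steel blade 18 (x) x 7 mm (y), 24 mm long, square-edged; above it a collar 30 mm across (z = 24 to 32 mm), then a round stem 14 mm across (to 62 mm)
- key_handle (a point): middle of the key's orange handle bar, 72 mm above the blade's lower end: bar 64 mm (key x) x 14 mm (key y) x 20 mm high. Bar and blade lie along the same x axis; a half turn of the key makes no difference
- stand: wooden key stand, 70 x 190 x 45 mm, fixed; origin at the centre of its underside. Two round holes of 22 mm, 35 mm deep, at y = -55 and +55 mm of its frame; a key hangs in each with its collar resting on the top, its lower end 21 mm above the table
- fixture: clamp fixed to the table: grey base 170 (x) x 200 (y) x 12 mm, origin at the centre of its underside. A turning steel spindle stands at x = -35 mm, y = 0; the blank lies around x = +45 mm. The white line on the base runs along the fixture's x axis through the spindle's axis. The bar is in line when it lies along x, either way round
- socket (a point): on the spindle's axis at its top face, 60 mm above the table; axes are the fixture's and do not turn with the spindle. Spindle 51 mm across; slot 19.5 x 8.5 mm right through it (26 mm deep, edges bevelled about 1 mm). A key fully home rests its collar on the top face, its lower end 24 mm below this point. Over 45 N between key and clamp damages the spindle
- spindle_foot (a point): on the spindle's axis, 34 mm above the table (axes as the fixture's). The red hold-down finger turns with the spindle, reaches 92 mm from the axis, in line with the slot's long side; its angle is not measured. At the start it points 0.45 to 1.65 rad counter-clockwise (from above) of the fixture's +x. Friction (0.1 N m) holds it where it is left; it can turn from +1.9 to -0.35 rad
- blank: tortoise-brown acetate spectacle-front blank, flat, 50 x 150 x 6 mm with two openings, lying loose on the clamp's rubber pads; origin at the centre of its underside. Not to be disturbed
- spare_key: the other key in the stand: same build as the orange one but with a blue handle and a round 12 mm pin; it does not fit the clamp. Not to be disturbed
- sunglasses: folded mauve sunglasses lying flat, 50 x 130 x 14 mm. Not to be disturbed
- swatches: fanned stack of coloured swatch plates, about 60 x 115 x 15 mm. Not to be disturbed
- set_square: dark green flat drawing triangle, about 120 x 150 x 5 mm, origin near the middle of its 150 mm side. Not to be disturbed
- screwdriver: screwdriver lying flat, 160 mm long. Not to be disturbed
- marker: blue marker with a black cap lying flat, 130 x 15 x 15 mm. Not to be disturbed
- pen_cup: white cup with pens standing in it, 76 mm across; cup 95 mm tall, pens up to 160 mm. Not to be disturbed
Mind the look-alikes: they are no part of the job. Leave any green look-alike of the key alone.

How it is judged:
On the way, in this order (a step that is already met when the one before it is completed fails the run):
1. the key is lifted out of the stand: its lower end more than 60 mm above the table, still upright (height (world z) of key above 0.06 m and angle between key's own z axis and vertical below 0.3 rad), for 0.1 s.
2. the key is fully home in the spindle (blade at least 21.5 mm deep) before it is turned in line: handle still more than 0.25 rad from the white line (z of key in the frame of socket below -0.0215 m and horizontal distance between key and socket below 0.004 m and angle between key's own z axis and vertical below 0.09 rad and angle between the x axis of key and the x axis of fixture, either way round above 0.25 rad), for 0.1 s.
At the end, for the whole second after the job is handed in: the orange key stands released and at rest in the spindle, its lower end at least 21.5 mm below the spindle's top and within 4 mm of its axis, tilted less than 0.09 rad, with the handle bar within 0.17 rad of the white line (the fixture's x axis) (z of key in the frame of socket below -0.0215 m and horizontal distance between key and socket below 0.004 m and angle between key's own z axis and vertical below 0.09 rad and angle between the x axis of key and the x axis of fixture, either way round below 0.17 rad and linear speed of key below 0.02 m/s and contact force between key and the fingers below 0.1 N); the robot touches nothing.
It fails at once if the key is forced: more than 45 N between key and clamp (contact force between key and fixture above 45 N).
It fails at once if a bystander is moved by more than 25 mm (distance of any of blank, spare_key, sunglasses, swatches, set_square, screwdriver, marker, pen_cup from where it was at the start of the episode above 0.025 m).
It also fails if it takes over 72 s, if anything falls off the work surface, if the arm or the gripper's body presses on something with over 40 N, if the wrist force passes 120 N, or if a joint passes its speed limit or range.

### The arm

A 7-joint arm with a two-finger parallel gripper is mounted at the origin on the work surface. World frame = base frame: x ahead of the robot, y to its left, z up, the work surface at z = 0. Lengths are in m, angles in rad, forces in N, time in s.
With the tool pointing down it reaches from about 0.4 to 0.85 m from the base axis. Payload 10.4 kg.
Tool frame: the origin (TCP) lies at the very end of the fingers, on their centre line; the grasp point (between the pads) lies 19 mm behind it (env.grip_point_offset is the distance from the TCP to the grasp point, in m); z points along the fingers, y is the direction in which the jaws open and shut (so a half turn about z gives the same grasp; the last joint's range is limited). The gripper opens to 85 mm and grips with 20 to 120 N. Pads are 22 mm wide; open, the fingers measure 114 mm over their backs; the gripper's body (76 mm by 85 mm) begins 54 mm behind the grasp point. The pads swing forward as they close: fully open they stand 13 mm farther back than shut.
Start: joints at [1.094, 0.332, -0.065, 1.46, 0.022, 1.35, -0.088], TCP at [0.274, -0.562, 0.231] pointing down, gripper open.
Joint ranges: [-2.6, 2.6], [-0.5, 2.12], [-1.47, 1.34], [0.16, 2.42], [-1.27, 4.41], [0.06, 2.06], [-2.6, 2.6]. Speed limits (rad/s): [2.22, 2.22, 2.79, 2.79, 3.14, 3.14, 3.14].

### API

Orientations are given as a rotation vector (axis times angle).
In Python, from rig import env, vision, job gives the robot as it stands.
- The arm moves only by the shell command python3 -m handwheel 'ROWS' [FORCE]. ROWS is a JSON object of lists of equal length, an entry for each row: "fingers": the opening, from -1 (shut) to 1 (fully open); "dp": the shift along the tool's x, y, z in cm, a list of three; "angular": the turn, a rotation vector about the tool's x, y, z in degrees, a list of three. A call has 1 to 20 rows; each row is the pose to reach, as a shift and turn from the pose measured when the call began, along the tool's axes at that moment; what a row does not reach only later rows make up. A row lasts 1/12 s, in which the tool goes at most 41.7 mm and 7.16 degrees, less where a joint would pass 70% of its speed; a pose out of reach is approached as far as the arm can. A call with a gripper value outside its range is refused whole. The fingers move at their own pace and stop on an object; FORCE is the grip in N (left out, the last holds). Time passes only in rows, so rows that repeat a pose let the fingers close. It gives the time, the measured TCP pose, the force and the opening at its end, in the units of the state.
- env.get_state(): the state, without advancing time (a new reading comes with each control period).
- vision.grab_frame(name): name is "side" or "top"; returns a dict with "color" (420x560x3 uint8, red, green, blue), "fx", "fy", "cx", "cy" (pixels), "xyz" and "orientation" of the camera in the world. Camera axes: x right, y down, z forward; pixel columns grow to the right and rows downward; lengths in m; the calibration is good to about 2 mm. A picture is of the moment at which its call begins. There is no depth.
- job.close_job(): hands the job in, once; it reports no verdict.
The state is a dict: "clock": time; "joints": joint angles; "joint_velocities": joint speeds; "joint_efforts": joint torques, N m; "position": TCP position; "eef_rot": TCP orientation; "wrist_force": force on the tool from outside, world axes, zero at the start; "torque": the same for the moment, N m; "width": finger opening in m.
Only numpy, scipy, OpenCV 4.12 (cv2) and the standard library are available. Lean on these libraries where they do the work, as an engineer would, in place of code of your own. Each camera call takes 0.05 s, during which the arm holds its last target.

## Working session

There is one attempt and no reset: what is moved stays moved. The work goes in short steps, Python scripts to look and compute and a shell command to move; the robot and the scene stay as the last step left them, time stands still between calls to the robot, and variables do not carry over. Pictures are saved under pics/ and viewed, and the job is handed in when it is done.

```bash
ls; mkdir -p pics; python3 - <<'E'
from rig import env, vision, job
import cv2
print(env.get_state(), env.grip_point_offset)
for n in ("side","top"):
    f=vision.grab_frame(n); cv2.imwrite(f"pics/{n}0.png",f["color"][:,:,::-1])
    print({k:v for k,v in f.items() if k!="color"})
E
```

```text
pics
{'clock': 0.0, 'joints': array([ 1.09443551,  0.33285587, -0.06467806,  1.46093853,  0.02161771,
        1.34993176, -0.08847185]), 'joint_velocities': array([ 0.00041752, -0.00095106, -0.00062587, -0.00103384, -0.00093215,
       -0.00296066, -0.0002283 ]), 'joint_efforts': array([-1.13356782e-03, -6.25460958e+01,  4.88118944e-02, -3.91616714e+01,
        1.61830854e-02,  9.83126083e-03,  2.47636130e-06]), 'position': array([ 0.27377681, -0.56141893,  0.23052722]), 'eef_rot': array([-3.05972943e+00, -7.06406191e-01,  6.48731504e-04]), 'wrist_force': array([-0.81659527,  0.43128296, -0.15331363]), 'torque': array([ 0.00717027, -0.03027016, -0.03620557]), 'width': 0.0855011668190614} 0.0187
{'fx': 432.5513655206828, 'fy': 432.5513655206828, 'cx': 273.2123382099097, 'cy': 208.27627189925548, 'xyz': array([ 0.50992855, -0.87944768,  0.80282132]), 'orientation': array([-2.24528169,  0.05434154, -0.0133158 ])}
{'fx': 409.491553244627, 'fy': 409.491553244627, 'cx': 285.73865222362446, 'cy': 215.55424069800912, 'xyz': array([0.31004393, 0.02978981, 1.12392691]), 'orientation': array([-2.11358924,  2.08270144, -0.2445816 ])}
```

View pics/side0.png

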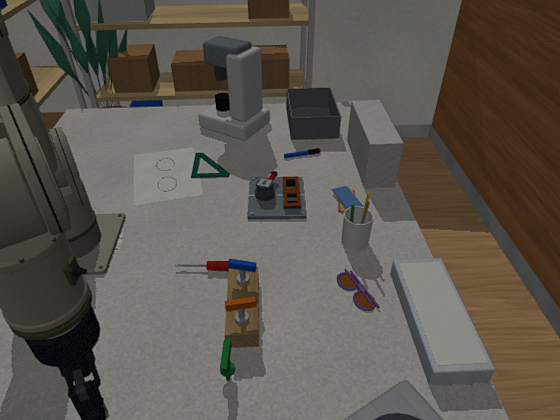

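View pics/top0.png

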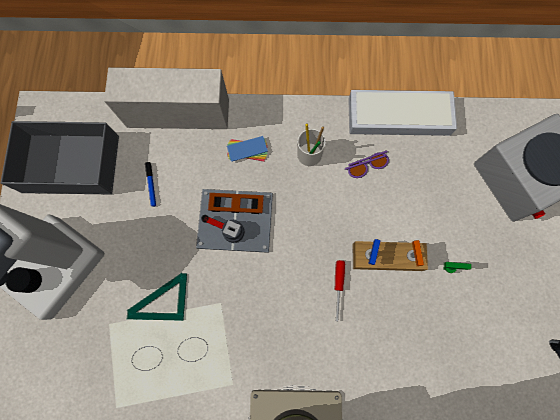

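```bash
python3 - <<'E'
import cv2
t=cv2.imread("pics/top0.png"); s=cv2.imread("pics/side0.png")
import numpy as np
a=cv2.resize(t[180:260,190:280],None,fx=6,fy=6,interpolation=cv2.INTER_CUBIC); cv2.imwrite("pics/a.png",a)
b=cv2.resize(t[225:285,345:475],None,fx=6,fy=6,interpolation=cv2.INTER_CUBIC); cv2.imwrite("pics/b.png",b)
c=cv2.resize(s[165:225,240:315],None,fx=8,fy=8,interpolation=cv2.INTER_CUBIC); cv2.imwrite("pics/c.png",c)
d=cv2.resize(s[250:350,210:280],None,fx=6,fy=6,interpolation=cv2.INTER_CUBIC); cv2.imwrite("pics/d.png",d)
E
```

```text
(no output)
```

View pics/a.png

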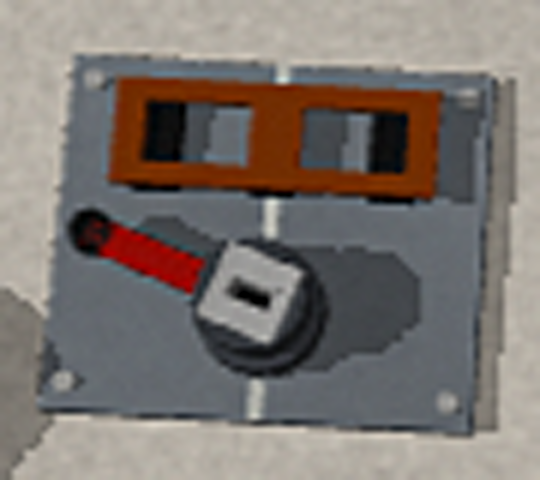

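View pics/b.png

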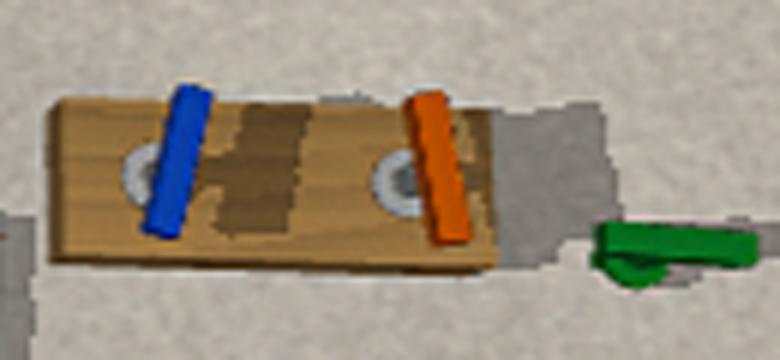

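View pics/c.png

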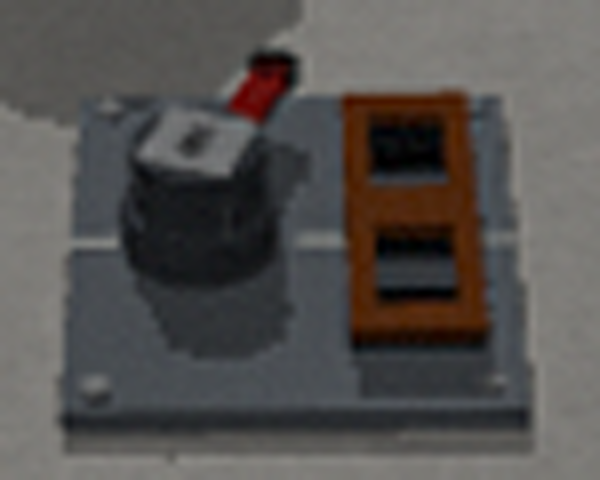

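View pics/d.png

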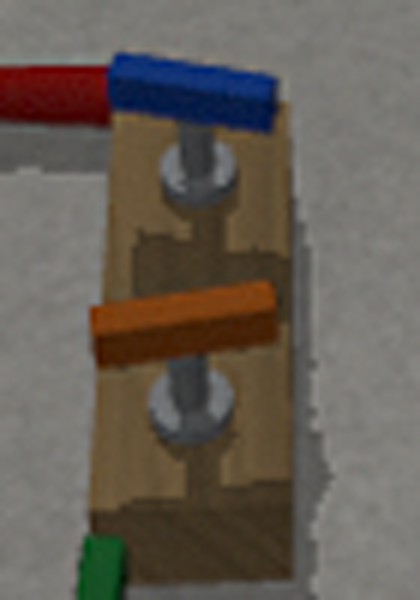

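```bash
cat > h.py <<'E'
import numpy as np
from scipy.spatial.transform import Rotation as R
from scipy.optimize import least_squares
K={'side':dict(f=432.5513655,cx=273.21234,cy=208.27627,p=np.array([0.50992855,-0.87944768,0.80282132]),o=[-2.24528169,0.05434154,-0.0133158]),
'top':dict(f=409.491553,cx=285.73865,cy=215.55424,p=np.array([0.31004393,0.02978981,1.12392691]),o=[-2.11358924,2.08270144,-0.2445816])}
def proj(n,P):
    k=K[n]; c=R.from_rotvec(k['o']).inv().apply(np.atleast_2d(P)-k['p'])
    return np.c_[k['f']*c[:,0]/c[:,2]+k['cx'],k['f']*c[:,1]/c[:,2]+k['cy']]
def back(n,uv,z):
    k=K[n]; d=R.from_rotvec(k['o']).apply([(uv[0]-k['cx'])/k['f'],(uv[1]-k['cy'])/k['f'],1.])
    return k['p']+d*(z-k['p'][2])/d[2]
def uc(u,s,off): return (np.array(u,float)+.5)/s-.5+np.array(off)
E
python3 - <<'E'
from h import *
A=lambda u:uc(u,6,(190,180)); B=lambda u:uc(u,6,(345,225)); C=lambda u:uc(u,8,(240,165)); D=lambda u:uc(u,6,(210,250))
print("fixture corners top", [back('top',A(u),.012)[:2].round(4) for u in [(78,57),(493,75),(472,430),(42,405)]])
print("slot top",back('top',A((251,291)),.06).round(4),"slot side",back('side',C((193,143)),.06).round(4))
p=back('top',A((283,78)),.012);q=back('top',A((258,415)),.012);print("line",p,q,np.arctan2(*(p-q)[[1,0]]))
p=back('side',C((70,244)),.012);q=back('side',C((515,240)),.012);print("line side",p,q,np.arctan2(*(q-p)[[1,0]]))
print("fixture corners side", [back('side',C(u),.012)[:2].round(4) for u in [(80,97),(505,97),(530,410),(65,412)]])
print("finger tip",back('top',A((92,230)),.034), )
print("bar top",[back('top',B(u),.103)[:2].round(4) for u in [(409,95),(443,92),(470,240),(436,245)]])
print("bar side",[back('side',D(u),.103)[:2].round(4) for u in [(90,310),(271,282),(276,312),(97,335)]])
print("stand top",[back('top',B(u),.045)[:2].round(4) for u in [(62,97),(493,107),(495,268),(50,260)]])
print("collar o",back('top',B((402,183)),.053), back('side',D((192,400)),.053))
for n,u in (('top',B((640,245))),('side',(226,358))): print("green",back(n,u,.01))
E
```

```text
fixture corners top [array([0.6466, 0.2686]), array([0.6407, 0.0725]), array([0.4721, 0.0783]), array([0.4807, 0.2749])]
slot top [0.5255 0.1753 0.06  ] slot side [0.521 0.172 0.06 ]
line [0.63774945 0.17142907 0.012     ] [0.47754861 0.17609356 0.012     ] -0.02910825110769087
line side [0.47315319 0.17617379 0.012     ] [0.64229728 0.16918197 0.012     ] -0.04131294090141045
fixture corners side [array([0.4771, 0.2746]), array([0.6478, 0.2648]), array([0.6376, 0.068 ]), array([0.4715, 0.0761])]
finger tip [0.55796065 0.25249283 0.034     ]
bar top [array([ 0.4918, -0.2901]), array([ 0.4933, -0.3045]), array([ 0.4311, -0.3119]), array([ 0.4288, -0.2977])]
bar side [array([ 0.4293, -0.3041]), array([ 0.491 , -0.2951]), array([ 0.4926, -0.3082]), array([ 0.4321, -0.3149])]
stand top [array([ 0.4989, -0.1537]), array([ 0.4973, -0.3453]), array([ 0.4258, -0.3415]), array([ 0.4265, -0.1467])]
collar o [ 0.46154593 -0.30043273  0.053     ] [ 0.46124372 -0.30501895  0.053     ]
green [ 0.44096983 -0.41998509  0.01      ]
green [ 0.42789112 -0.37503433  0.01      ]
```

```bash
cat > plan.py <<'E'
import sys
from h import *
from rig import env
def show(x,y,z,yaw):
    s=env.get_state(); T=R.from_rotvec(s['eef_rot']); G=R.from_matrix(np.c_[[np.cos(yaw),np.sin(yaw),0],[np.sin(yaw),-np.cos(yaw),0],[0,0,-1]])
    print('dp cm',(T.inv().apply(np.array([x,y,z])-s['position'])*100).round(2),'ang deg',np.degrees((T.inv()*G).as_rotvec()).round(2))
def state():
    s=env.get_state(); m=R.from_rotvec(s['eef_rot']).as_matrix()
    print('t %.2f'%s['clock'],'p',s['position'].round(4),'yaw %.4f'%np.arctan2(m[1,0],m[0,0]),'z',m[:,2].round(3),'F',s['wrist_force'].round(1),'M',s['torque'].round(2),'w %.4f'%s['width'],'j7 %.2f'%s['joints'][6])
state()
if len(sys.argv)>4: show(*map(float,sys.argv[1:5]))
E
python3 plan.py 0.461 -0.303 0.18 0.12
```

```text
t 0.10 p [ 0.2738 -0.5615  0.2306] yaw 0.4538 z [-0.001  0.001 -1.   ] F [-0.5  0.   1. ] M [ 0.01  0.01 -0.05] w 0.0852 j7 -0.09
dp cm [ 28.15 -15.02   5.08] ang deg [-0.07  0.02 19.13]
```

```bash
python3 -m handwheel '{"fingers":[0.2,0.2,0.2,0.2,0.2,0.2,0.2,0.2,0.2,0.2],"dp":[[28.15,-15.0,3],[28.15,-15.0,3],[28.15,-15.0,3],[28.15,-15.0,3],[28.15,-15.0,3],[28.15,-15.0,3],[28.15,-15.0,3],[28.15,-15.0,5.1],[28.15,-15.0,5.1],[28.15,-15.0,5.1]],"angular":[[0,0,6],[0,0,12],[0,0,19.1],[0,0,19.1],[0,0,19.1],[0,0,19.1],[0,0,19.1],[0,0,19.1],[0,0,19.1],[0,0,19.1]]}' 50
python3 plan.py 0.461 -0.303 0.074 0.12
python3 - <<'E'
from rig import vision
import cv2
for n,r in (("side",(180,360,170,330)),("top",(190,310,340,500))):
    f=vision.grab_frame(n)["color"][:,:,::-1]; f=f[r[0]:r[1],r[2]:r[3]]
    cv2.imwrite(f"pics/{n}1.png",cv2.resize(f,None,fx=3 if n=="side" else 5,fy=3 if n=="side" else 5,interpolation=cv2.INTER_CUBIC))
E
```

```text
clock: 0.93
position: [0.4614, -0.3008, 0.1783]
eef_rot: [-3.132, -0.195, 0.004]
wrist_force: [-0.3, -0.9, 0.4]
width: 0.0512
t 0.93 p [ 0.4614 -0.3008  0.1783] yaw 0.1246 z [-0.003  0.003 -1.   ] F [-0.3 -0.9  0.4] M [-0.06  0.09 -0.01] w 0.0512 j7 -0.99
dp cm [-0.04  0.25 10.43] ang deg [-0.19  0.14  0.26]
```

View pics/side1.png

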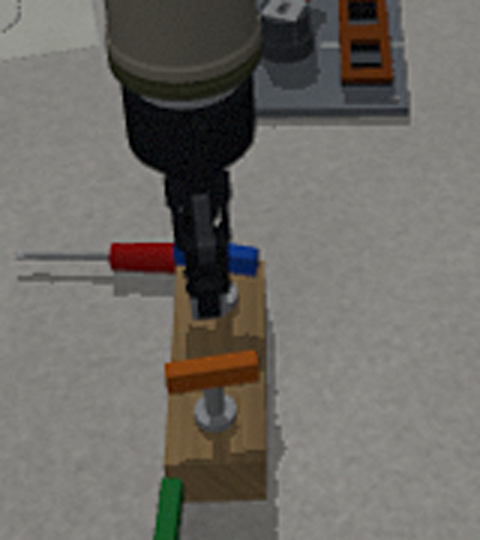

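View pics/top1.png

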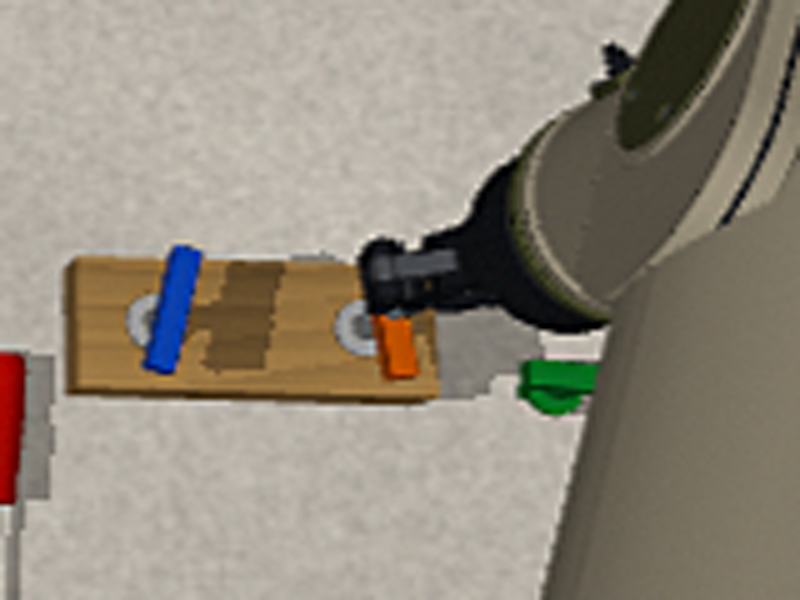

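```bash
python3 -m handwheel '{"fingers":[0.2,0.2,0.2,0.2,0.2,-1,-1,-1,-1,-1,-1,-1],"dp":[[0,0.2,3],[0,0.2,6],[0,0.25,9],[0,0.25,10.4],[0,0.25,10.4],[0,0.25,10.4],[0,0.25,10.4],[0,0.25,10.4],[0,0.25,10.4],[0,0.25,10.4],[0,0.25,10.4],[0,0.25,10.4]],"angular":[[0,0,0.2],[0,0,0.2],[0,0,0.2],[0,0,0.2],[0,0,0.2],[0,0,0.2],[0,0,0.2],[0,0,0.2],[0,0,0.2],[0,0,0.2],[0,0,0.2],[0,0,0.2]]}' 60
python3 plan.py 0.461 -0.303 0.074 0.12
```

```text
clock: 2.03
position: [0.4613, -0.3071, 0.0774]
eef_rot: [3.136, 0.182, 0.001]
wrist_force: [-0.7, 1.1, 7.0]
width: 0.0128
t 2.03 p [ 0.4613 -0.3071  0.0774] yaw 0.1159 z [ 0.001 -0.001 -1.   ] F [-0.7  1.1  7. ] M [ 0.12  0.43 -0.02] w 0.0128 j7 -1.02
dp cm [ 0.01 -0.41  0.34] ang deg [ 0.05 -0.03 -0.24]
```

```bash
cat > snap.py <<'E'
import sys,cv2
from rig import vision
n,x0,y0,x1,y1,s,o=sys.argv[1:8]; x0,y0,x1,y1,s=map(int,(x0,y0,x1,y1,s))
f=vision.grab_frame(n)["color"][:,:,::-1]; cv2.imwrite("pics/"+o+"_full.png",f)
cv2.imwrite("pics/"+o+".png",cv2.resize(f[y0:y1,x0:x1],None,fx=s,fy=s,interpolation=cv2.INTER_CUBIC))
E
python3 snap.py side 170 230 300 350 5 s2; python3 snap.py top 340 190 490 300 5 t2; python3 plan.py
```

```text
t 2.13 p [ 0.4613 -0.3071  0.0773] yaw 0.1158 z [ 0.001 -0.001 -1.   ] F [-1.9  0.5  7.4] M [ 0.13  0.38 -0.05] w 0.0129 j7 -1.02
```

View pics/s2.png

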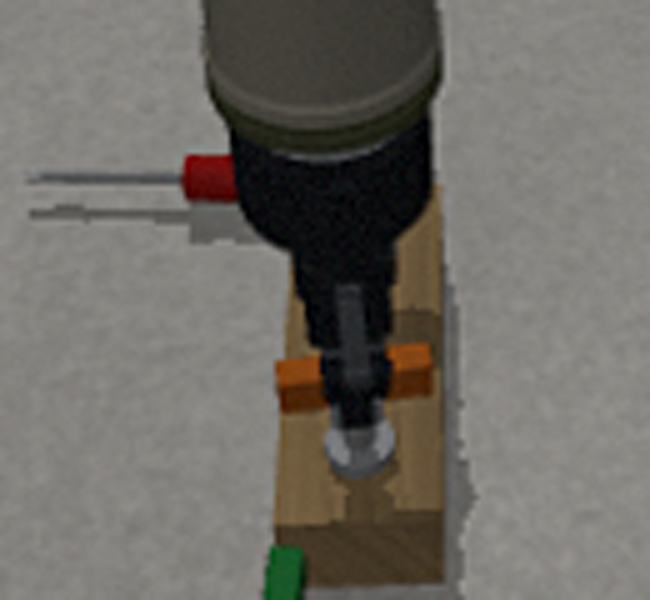

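View pics/t2.png

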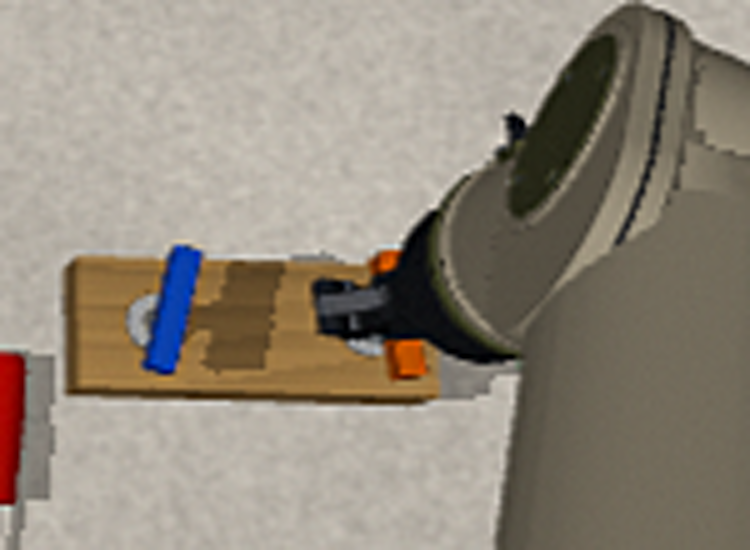

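```bash
python3 -m handwheel '{"fingers":[-1,-1,-1,-1,-1,-1,-1,-1,-1],"dp":[[0,0,-1],[0,0,-2.5],[0,0,-5],[0,0,-8],[0,0,-11],[0,0,-14],[0,0,-16],[0,0,-16],[0,0,-16]],"angular":[[0,0,0],[0,0,0],[0,0,0],[0,0,0],[0,0,0],[0,0,0],[0,0,0],[0,0,0],[0,0,0]]}'
python3 plan.py 0.524 0.1737 0.24 1.16
python3 snap.py side 170 130 300 330 4 s3;python3 plan.py
```

```text
clock: 2.88
position: [0.4617, -0.3073, 0.2391]
eef_rot: [3.134, 0.182, 0.005]
wrist_force: [0.7, 0.4, -1.6]
width: 0.0129
t 2.88 p [ 0.4617 -0.3073  0.2391] yaw 0.1158 z [ 0.003 -0.002 -1.   ] F [ 0.7  0.4 -1.6] M [-0.    0.02  0.05] w 0.0129 j7 -0.98
dp cm [ 11.75 -47.05  -0.19] ang deg [  0.23  -0.06 -59.83]
t 2.93 p [ 0.4611 -0.3069  0.2376] yaw 0.1158 z [ 0.001 -0.001 -1.   ] F [-0.4  0.1 -2.9] M [-0.06  0.03 -0.  ] w 0.0129 j7 -0.98
```

View pics/s3.png

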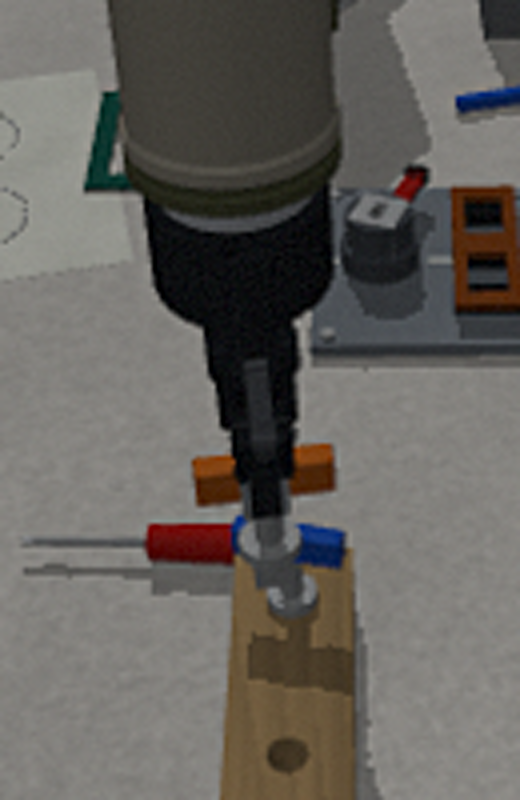

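```bash
python3 -m handwheel '{"fingers":[-1,-1,-1,-1,-1,-1,-1,-1,-1,-1,-1,-1,-1,-1,-1,-1,-1,-1],"dp":[[0.9,-3.5,0],[1.8,-7,0],[2.7,-10.5,0],[3.5,-14,0],[4.4,-17.5,0],[5.2,-21,0],[6.1,-24.5,0],[7,-28,0],[7.9,-31.5,0],[8.7,-35,0],[9.6,-38.5,0],[10.5,-42,0],[11.3,-45,0],[11.8,-47,0],[11.8,-47.1,0],[11.8,-47.1,0],[11.8,-47.1,0],[11.8,-47.1,0]],"angular":[[0,0,-5],[0,0,-10],[0,0,-15],[0,0,-20],[0,0,-25],[0,0,-30],[0,0,-35],[0,0,-40],[0,0,-45],[0,0,-50],[0,0,-55],[0,0,-59.8],[0,0,-59.8],[0,0,-59.8],[0,0,-59.8],[0,0,-59.8],[0,0,-59.8],[0,0,-59.8]]}'
python3 plan.py 0.524 0.1737 0.14 1.16
```

```text
clock: 4.43
position: [0.5238, 0.1729, 0.2365]
eef_rot: [2.628, 1.718, -0.002]
wrist_force: [-0.2, -0.3, -0.7]
width: 0.013
t 4.43 p [0.5238 0.1729 0.2365] yaw 1.1577 z [ 0.    -0.002 -1.   ] F [-0.2 -0.3 -0.7] M [-0.03 -0.   -0.02] w 0.0130 j7 -0.93
dp cm [ 0.1  -0.02  9.65] ang deg [ 0.05  0.11 -0.13]
```

Lower to about 8 mm above the spindle and look.

```bash
python3 -m handwheel '{"fingers":[-1,-1,-1,-1,-1,-1,-1],"dp":[[0.1,0,3],[0.1,0,6],[0.1,0,9],[0.1,0,11.2],[0.1,0,11.2],[0.1,0,11.2],[0.1,0,11.2]],"angular":[[0,0,0],[0,0,0],[0,0,0],[0,0,0],[0,0,0],[0,0,0],[0,0,0]]}'
python3 snap.py side 225 120 315 225 6 s4;python3 snap.py top 180 170 290 270 6 t4;python3 plan.py
```

```text
clock: 5.02
position: [0.5251, 0.1733, 0.1261]
eef_rot: [2.629, 1.716, 0.001]
wrist_force: [0.6, -0.0, -0.5]
width: 0.013
t 5.12 p [0.5254 0.1737 0.1265] yaw 1.1570 z [ 0.003 -0.001 -1.   ] F [-0.  -0.6 -1.4] M [ 0.03 -0.03  0.03] w 0.0128 j7 -0.98
```

View pics/s4.png

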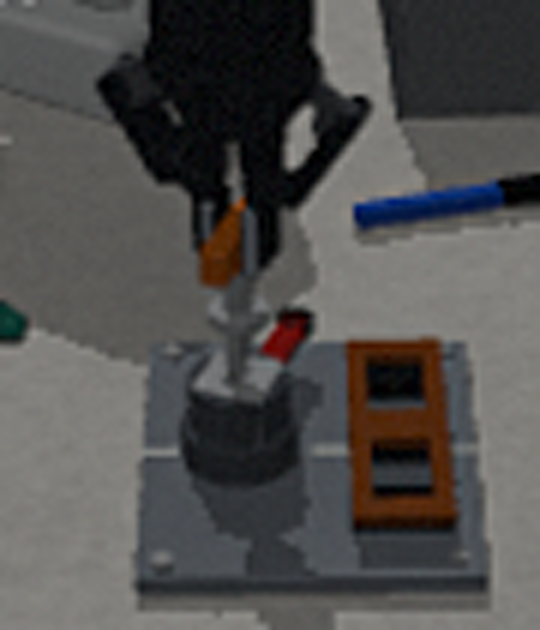

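View pics/t4.png

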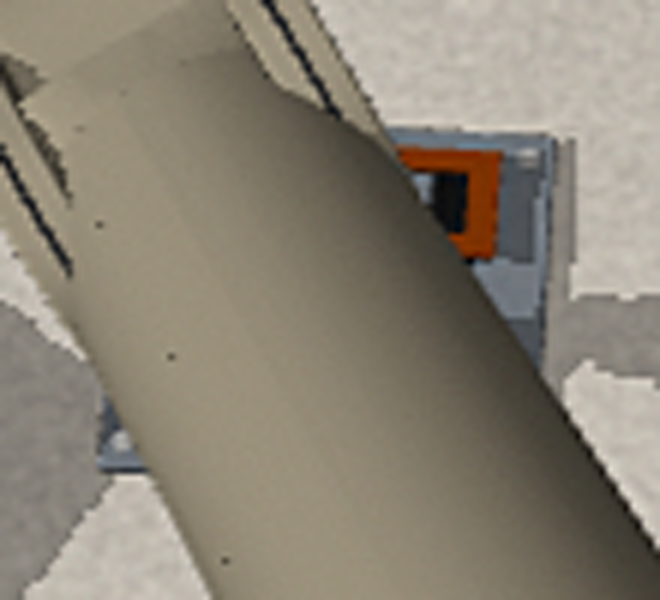

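```bash
python3 - <<'E'
from h import *
import cv2
print(proj('side',[0.5254,0.1737,0.0702]),proj('side',[0.524,0.1737,0.06]))
a=cv2.imread('pics/s4_full.png');b=cv2.imread('pics/side0.png')
f=lambda i:cv2.convertScaleAbs(cv2.resize(i[165:200,245:285],None,fx=10,fy=10,interpolation=cv2.INTER_LANCZOS4),alpha=1.6)
cv2.imwrite('pics/cmp.png',np.hstack([f(b),f(a)]))
t=cv2.imread('pics/top0.png'); cv2.imwrite('pics/slot.png',cv2.resize(t[205:250,195:255],None,fx=12,fy=12,interpolation=cv2.INTER_CUBIC))
E
```

```text
[[265.09042664 179.23844101]] [[264.69183854 182.07533964]]
```

View pics/cmp.png

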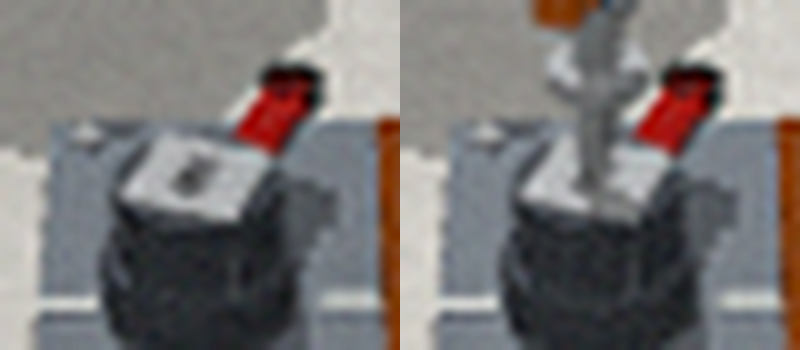

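View pics/slot.png

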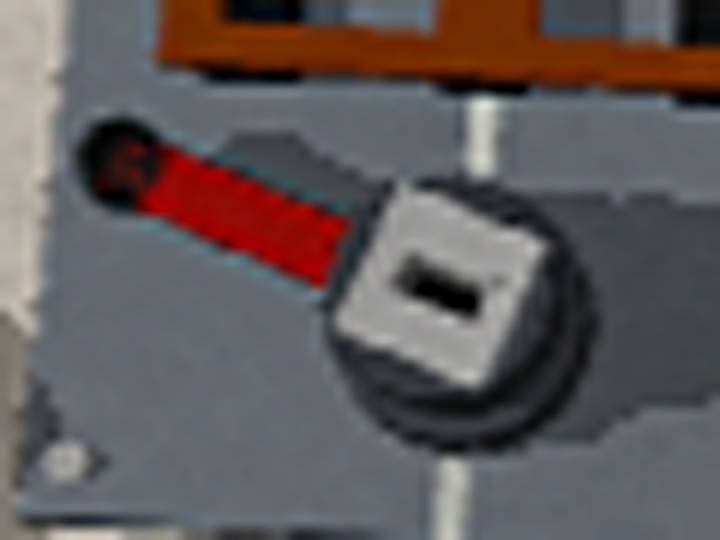

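```bash
cat > ov.py <<'E'
import sys,cv2
from h import *
# key x y zbottom yaw ; 
def overlay(img,out,name,kp,yaw,box,s):
    x0,y0,x1,y1=box
    im=cv2.resize(img[y0:y1,x0:x1],None,fx=s,fy=s,interpolation=cv2.INTER_CUBIC); im=cv2.convertScaleAbs(im,alpha=1.5)
    Rz=R.from_euler('z',yaw)
    def poly(P,c):
        q=proj(name,Rz.apply(np.array(P,float))+kp); q=((q-[x0,y0]+.5)*s).astype(int); cv2.polylines(im,[q],True,c,1)
    def box3(a,b,z0,z1,c):
        r=[(-a,-b),(a,-b),(a,b),(-a,b)]
        for z in(z0,z1): poly([(*p,z) for p in r],c)
        for p in r: poly([(*p,z0),(*p,z1)],c)
    if kp is not None:
        box3(.009,.0035,0,.024,(0,255,0)); box3(.032,.007,.062,.082,(255,0,0))
        t=np.linspace(0,6.28,30)
        for z in(.024,.032): poly([(.015*np.cos(u),.015*np.sin(u),z) for u in t],(0,255,255))
    cv2.imwrite(out,im)
if __name__=="__main__":
    overlay(cv2.imread('pics/s4_full.png'),'pics/ov4.png','side',np.array([0.5254,0.1737,0.0702]),1.157,(235,130,295,205),8)
E
python3 ov.py
```

```text
(no output)
```

View pics/ov4.png

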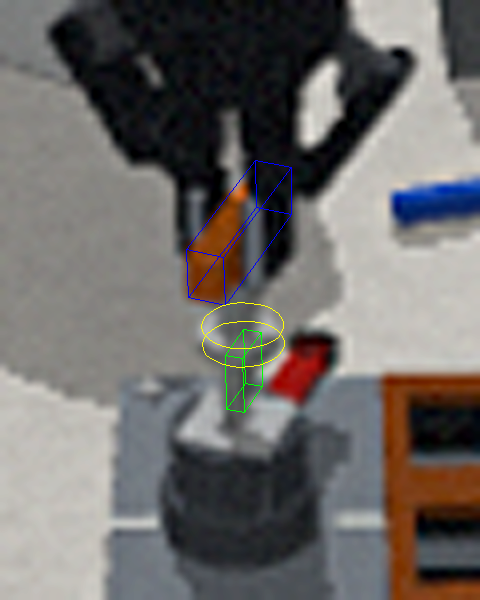

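```bash
python3 plan.py 0.524 0.1737 0.119 1.16; python3 -m handwheel '{"fingers":[-1,-1,-1,-1,-1],"dp":[[-0.05,-0.13,0.3],[-0.05,-0.13,0.6],[-0.05,-0.13,0.75],[-0.05,-0.13,0.75],[-0.05,-0.13,0.75]],"angular":[[0,0,0],[0,0,0],[0,0,0],[0,0,0],[0,0,0]]}'; python3 plan.py 0.524 0.1737 0.115 1.16
```

```text
t 5.12 p [0.5254 0.1737 0.1265] yaw 1.1570 z [ 0.003 -0.001 -1.   ] F [-0.  -0.6 -1.4] M [ 0.03 -0.03  0.03] w 0.0128 j7 -0.98
dp cm [-0.05 -0.13  0.75] ang deg [ 0.19  0.01 -0.17]
clock: 5.53
position: [0.5239, 0.1738, 0.1189]
eef_rot: [2.628, 1.716, 0.002]
wrist_force: [0.8, 0.0, -0.4]
width: 0.013
t 5.53 p [0.5239 0.1738 0.1189] yaw 1.1571 z [ 0.003 -0.002 -1.   ] F [ 0.8  0.  -0.4] M [ 0.03 -0.01 -0.03] w 0.0130 j7 -0.99
dp cm [-0.    0.01  0.39] ang deg [ 0.18  0.02 -0.17]
```

```bash
python3 -m handwheel '{"fingers":[-1,-1,-1,-1,-1],"dp":[[0,0,0.15],[0,0,0.3],[0,0,0.4],[0,0,0.4],[0,0,0.4]],"angular":[[0.2,0,-0.2],[0.2,0,-0.2],[0.2,0,-0.2],[0.2,0,-0.2],[0.2,0,-0.2]]}'; python3 plan.py 0.524 0.1737 0.115 1.16
```

```text
clock: 5.95
position: [0.5243, 0.1739, 0.1156]
eef_rot: [2.627, 1.722, 0.001]
wrist_force: [-1.4, -0.8, 6.6]
width: 0.0126
t 5.95 p [0.5243 0.1739 0.1156] yaw 1.1606 z [ 0.  0. -1.] F [-1.4 -0.8  6.6] M [-0.2   0.4  -0.03] w 0.0126 j7 -0.99
dp cm [-0.03 -0.02  0.06] ang deg [ 0.02 -0.01  0.04]
```

```bash
python3 - <<'E'
from h import *
S=lambda u:uc(u,12,(195,205))
def ang(p,q,z):
    a,b=back('top',S(p),z),back('top',S(q),z);return np.arctan2(*(b-a)[[1,0]]),np.linalg.norm(b-a)
print(ang((335,255),(122,163),.03)); print(ang((350,218),(165,148),.03)); print(ang((318,285),(150,213),.03))
print('slot',ang((482,300),(400,268),.06),back('top',S((443,285)),.06))
# square top corners
c=[(405,185),(548,240),(478,388),(332,330)]
P=[back('top',S(u),.06)[:2] for u in c]; print(P,np.mean(P,0)); print(ang(c[1],c[0],.06),ang(c[2],c[3],.06))
C=lambda u:uc(u,10,(245,165))
P=[back('side',C(u),.06)[:2] for u in [(160,130),(278,160),(240,220),(118,192)]]; print(P,np.mean(P,0))
# whole dark cylinder? 
E
```

```text
(np.float64(1.1757015630390324), np.float64(0.053846803054558974))
(np.float64(1.220602870668395), np.float64(0.04585434319635439))
(np.float64(1.1791281766354191), np.float64(0.04231487251043368))
slot (np.float64(1.2108113044053181), np.float64(0.01969006479602302)) [0.52490319 0.1751861  0.06      ]
[array([0.54739898, 0.18463457]), array([0.53540127, 0.15241413]), array([0.50194214, 0.16645733]), array([0.51443122, 0.19918046])] [0.5247934  0.17567162]
(np.float64(1.2143392024337993), np.float64(0.03438170161032624)) (np.float64(1.2062003388052673), np.float64(0.035025422056727186))
[array([0.51219533, 0.19804081]), array([0.54707307, 0.18028056]), array([0.53465041, 0.15034595]), array([0.49910043, 0.16653173])] [0.52325481 0.17379976]
```

```bash
python3 plan.py 0.5243 0.1746 0.1145 1.205;  python3 -m handwheel '{"fingers":[-1,-1,-1,-1],"dp":[[0.03,0.0,0],[0.06,-0.03,0.1],[0.06,-0.03,0.1],[0.06,-0.03,0.1]],"angular":[[0,0,-1.2],[0,0,-2.5],[0,0,-2.5],[0,0,-2.5]]}'; python3 plan.py 0.5243 0.1746 0.115 1.205
```

```text
t 5.95 p [0.5243 0.1739 0.1156] yaw 1.1606 z [ 0.  0. -1.] F [-1.4 -0.8  6.6] M [-0.2   0.4  -0.03] w 0.0126 j7 -0.99
dp cm [ 0.06 -0.03  0.11] ang deg [ 0.02 -0.01 -2.54]
clock: 6.28
position: [0.5243, 0.1749, 0.1144]
eef_rot: [-2.589, -1.78, -0.001]
wrist_force: [1.1, 0.6, -0.9]
width: 0.0129
t 6.28 p [0.5243 0.1749 0.1144] yaw 1.2045 z [ 0.001  0.001 -1.   ] F [ 1.1  0.6 -0.9] M [ 0.33 -0.17  0.03] w 0.0129 j7 -0.95
dp cm [-0.03  0.01 -0.06] ang deg [ 0.02 -0.04 -0.03]
```

```bash
python3 -m handwheel '{"fingers":[-1,-1,-1,-1],"dp":[[0,0,0.15],[0,0,0.3],[0,0,0.3],[0,0,0.3]],"angular":[[0,0,0],[0,0,0],[0,0,0],[0,0,0]]}'; python3 plan.py
```

```text
clock: 6.62
position: [0.5242, 0.175, 0.1111]
eef_rot: [-2.588, -1.779, -0.001]
wrist_force: [0.9, 0.9, -1.3]
width: 0.0128
t 6.62 p [0.5242 0.175  0.1111] yaw 1.2045 z [ 0.     0.001 -1.   ] F [ 0.9  0.9 -1.3] M [ 0.33 -0.15 -0.05] w 0.0128 j7 -0.95
```

```bash
python3 -m handwheel '{"fingers":[-1,-1,-1,-1,-1,-1],"dp":[[0,0,0.25],[0,0,0.5],[0,0,0.75],[0,0,1.0],[0,0,1.0],[0,0,1.0]],"angular":[[0,0,0],[0,0,0],[0,0,0],[0,0,0],[0,0,0],[0,0,0]]}'; python3 plan.py
```

```text
clock: 7.12
position: [0.524, 0.1751, 0.1008]
eef_rot: [-2.588, -1.779, -0.0]
wrist_force: [0.5, 2.0, -2.1]
width: 0.0131
t 7.12 p [0.524  0.1751 0.1008] yaw 1.2047 z [-0.     0.001 -1.   ] F [ 0.5  2.  -2.1] M [ 0.43 -0.13  0.04] w 0.0131 j7 -0.95
```

```bash
python3 -m handwheel '{"fingers":[-1,-1,-1,-1,-1,-1],"dp":[[0,0,0.25],[0,0,0.5],[0,0,0.7],[0,0,0.85],[0,0,0.9],[0,0,0.9]],"angular":[[0,0,0],[0,0,0],[0,0,0],[0,0,0],[0,0,0],[0,0,0]]}'; python3 plan.py
```

```text
clock: 7.62
position: [0.524, 0.1752, 0.0923]
eef_rot: [-2.588, -1.78, -0.0]
wrist_force: [-1.8, -0.0, 5.8]
width: 0.0124
t 7.62 p [0.524  0.1752 0.0923] yaw 1.2047 z [-0.     0.001 -1.   ] F [-1.8 -0.   5.8] M [ 0.1   0.46 -0.01] w 0.0124 j7 -0.96
```

```bash
python3 -m handwheel '{"fingers":[-1,-1,-1,-1,-1,-1,-1,-1,-1,-1],"dp":[[0,0,0],[0,0,0],[0,0,0],[0,0,0],[0,0,0],[0,0,0],[0,0,0],[0,0,0],[0,0,0],[0,0,0]],"angular":[[0,0,0],[0,0,0],[0,0,4],[0,0,8],[0,0,12],[0,0,16],[0,0,20],[0,0,24],[0,0,24],[0,0,24]]}'; python3 plan.py 0.524 0.175 0.0923 -0.036
```

```text
clock: 8.45
position: [0.5239, 0.1752, 0.0924]
eef_rot: [-2.9, -1.206, 0.0]
wrist_force: [-1.7, 1.0, 2.9]
width: 0.013
t 8.45 p [0.5239 0.1752 0.0924] yaw 0.7881 z [-0.  0. -1.] F [-1.7  1.   2.9] M [ 0.24  0.37 -0.01] w 0.0130 j7 -1.35
dp cm [-0.01  0.02  0.01] ang deg [-3.000e-02  1.000e-02  4.722e+01]
```

```bash
python3 -m handwheel '{"fingers":[-1,-1,-1,-1,-1,-1,-1,-1,-1,-1,-1,-1,-1,-1],"dp":[[0,0,0],[0,0,0],[0,0,0],[0,0,0],[0,0,0],[0,0,0],[0,0,0],[0,0,0],[0,0,0],[0,0,0],[0,0,0],[0,0,0],[0,0,0],[0,0,0]],"angular":[[0,0,4],[0,0,8],[0,0,12],[0,0,16],[0,0,20],[0,0,24],[0,0,28],[0,0,32],[0,0,36],[0,0,40],[0,0,44],[0,0,47.2],[0,0,47.2],[0,0,47.2]]}'; python3 plan.py 0.524 0.175 0.0923 -0.036; python3 snap.py side 225 120 315 225 6 s5
```

```text
clock: 9.62
position: [0.5234, 0.1757, 0.0924]
eef_rot: [-3.141, 0.05, 0.002]
wrist_force: [-4.8, 3.1, 4.7]
width: 0.0129
t 9.62 p [0.5234 0.1757 0.0924] yaw -0.0318 z [-0.001  0.001 -1.   ] F [-4.8  3.1  4.7] M [0.53 1.14 0.04] w 0.0129 j7 -2.13
dp cm [0.06 0.07 0.01] ang deg [-0.03  0.07  0.24]
```

View pics/s5.png

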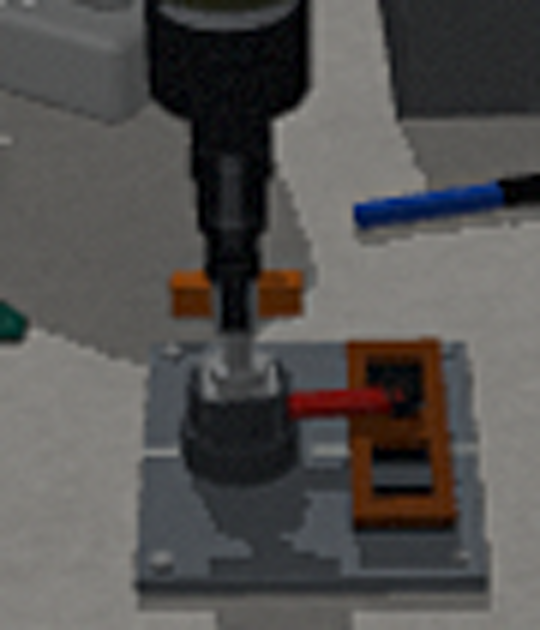

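```bash
python3 -m handwheel '{"fingers":[-1,-1,-1,-0.6,-0.3,0,0.2,0.2,0.2,0.2],"dp":[[0.05,0.05,0],[0.07,0.07,0],[0.07,0.07,0],[0.07,0.07,0],[0.07,0.07,0],[0.07,0.07,0],[0.07,0.07,0],[0.07,0.07,0],[0.07,0.07,0],[0.07,0.07,0]],"angular":[[0,0,0.2],[0,0,0.2],[0,0,0.2],[0,0,0.2],[0,0,0.2],[0,0,0.2],[0,0,0.2],[0,0,0.2],[0,0,0.2],[0,0,0.2]]}'; python3 plan.py; python3 snap.py side 225 120 315 225 6 s6
```

```text
clock: 10.5
position: [0.5241, 0.1749, 0.0924]
eef_rot: [-3.141, 0.055, 0.002]
wrist_force: [0.3, -1.1, 0.2]
width: 0.0516
t 10.50 p [0.5241 0.1749 0.0924] yaw -0.0350 z [-0.001  0.001 -1.   ] F [ 0.3 -1.1  0.2] M [ 0.07 -0.    0.08] w 0.0516 j7 -2.14
```

View pics/s6.png

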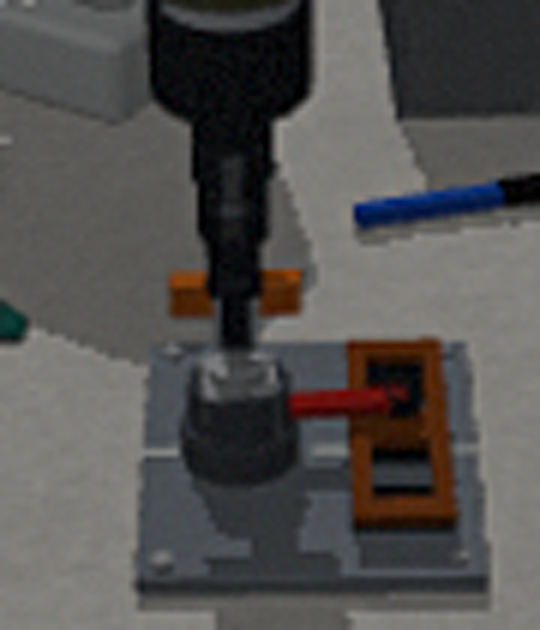

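Released, key standing. Rise straight up, then back away for a clear view.

```bash
python3 -m handwheel '{"fingers":[0.2,0.2,0.2,0.2,0.2,0.2,0.2,0.2,0.2,0.2,0.2,0.2,0.2,0.2,0.2,0.2],"dp":[[0,0,-1],[0,0,-3],[0,0,-6],[0,0,-9],[0,0,-12],[0,0,-14],[0,3,-14],[0,6,-14],[0,9,-14],[0,12,-14],[0,15,-14],[0,18,-14],[0,21,-14],[0,24,-14],[0,24,-14],[0,24,-14]],"angular":[[0,0,0],[0,0,0],[0,0,0],[0,0,0],[0,0,0],[0,0,0],[0,0,0],[0,0,0],[0,0,0],[0,0,0],[0,0,0],[0,0,0],[0,0,0],[0,0,0],[0,0,0],[0,0,0]]}'; python3 plan.py; python3 snap.py side 225 120 315 225 6 s7;python3 snap.py top 190 170 290 270 6 t7
python3 - <<'E'
import cv2,numpy as np
from ov import overlay
overlay(cv2.imread('pics/s7_full.png'),'pics/ov7.png','side',np.array([0.524,0.1745,0.036]),-.035,(235,140,315,215),8)
E
```

```text
clock: 11.88
position: [0.5157, -0.0667, 0.233]
eef_rot: [-3.141, 0.06, 0.001]
wrist_force: [-0.1, 1.1, 0.4]
width: 0.0514
t 11.88 p [ 0.5157 -0.0667  0.233 ] yaw -0.0384 z [-0.001  0.    -1.   ] F [-0.1  1.1  0.4] M [ 0.03 -0.03  0.  ] w 0.0514 j7 -1.60
```

View pics/ov7.png

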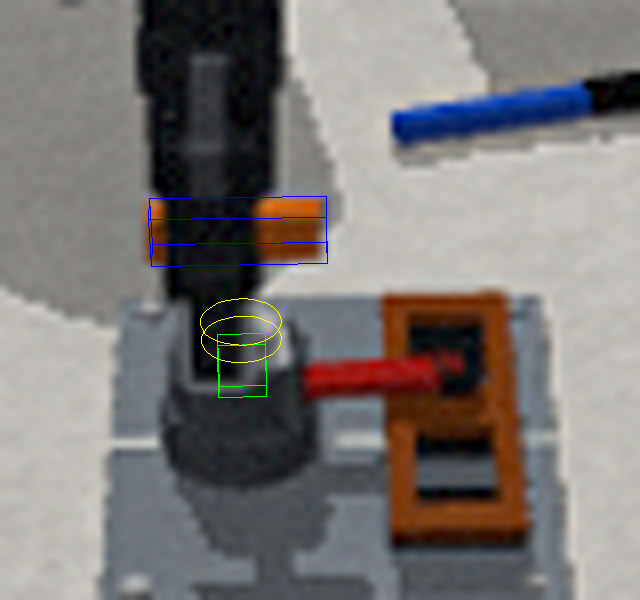

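View pics/t7.png

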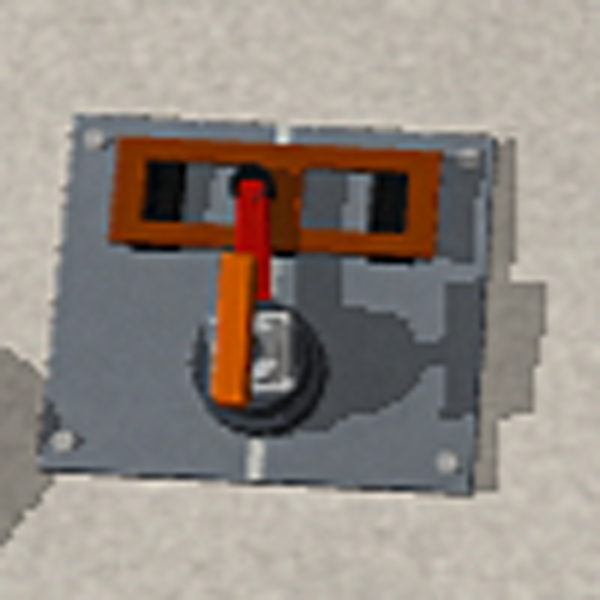

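View pics/t7_full.png

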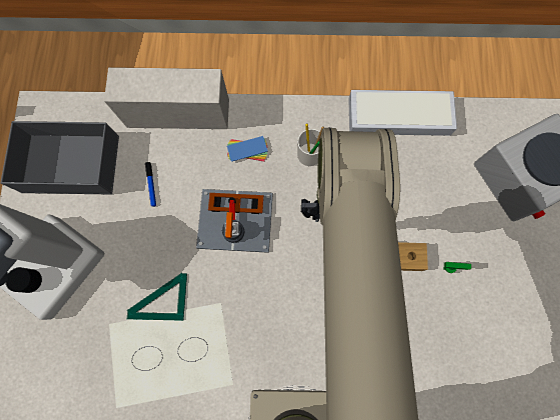

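```bash
python3 - <<'E'
from h import *
A=lambda u:uc(u,6,(190,170))
for p,q,z in(((222,257),(214,402),.118),((253,255),(245,404),.118),((236,256),(229.5,403),.118),((283,133),(257,475),.012)):
    a,b=back('top',A(p),z),back('top',A(q),z); print(((a+b)/2).round(4),np.arctan2(*(a-b)[[1,0]]).round(3),np.linalg.norm(a-b).round(4))
E
python3 plan.py
```

```text
[0.5229 0.1816 0.118 ] -0.006 0.062
[0.5231 0.1686 0.118 ] -0.007 0.0638
[0.523  0.1754 0.118 ] 0.004 0.0629
[0.5589 0.174  0.012 ] -0.031 0.1627
t 11.98 p [ 0.516  -0.064   0.2328] yaw -0.0341 z [-0.001  0.001 -1.   ] F [-0.   0.9 -0.9] M [ 0.05 -0.01 -0.01] w 0.0509 j7 -1.60
```

```bash
python3 -c "
from rig import job; print(job.close_job())"
```

```text
the job is handed in; nothing more can be done
None
```

The key is fully home in the spindle with its bar in line with the white line. The gripper has let go and moved clear, and I handed the job in at about 12 s; handing in gives no verdict.

**Insertion:** I lifted the orange key out of the stand. Its blade touched the spindle top at a wrist reading of 6.6 N. After I turned it 2.5° and shifted it less than 1 mm, it dropped into the slot. It then slid down about 24 mm in small steps until the collar seated at a reading of 5.8 N. At that point the handle was still about 1.24 rad from the line.

**Turning:** I turned the key clockwise 71°. About 6 N of side force built up during the turn, and I relieved it before opening the fingers.

**Last checks:**
- **Handle angle:** the top view gives the bar at about 0.00 ± 0.01 rad and the white line at -0.03 rad, so they agree within about 0.04 rad. The limit is 0.17.
- **Position and depth:** the key is centred at about (0.523, 0.175), within about 1 mm of my estimate of the spindle axis. In the side view the bar sits at the height expected for a fully home key.
- **Finger and blank:** the red finger reaches over the blank, which has not visibly moved.
- **Other objects:** the rest of what the last top view shows looks unmoved. The arm hid the spare key, the screwdriver and the sunglasses, so I did not check those at the end.

**Disagreement:** the two cameras differed by 2 to 4 mm on absolute positions. I used their average and settled the fit by feel.

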